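# Tug the cover of the parts case, free its catch if caught, and hold it open

## Task

I need both hands to get the polished parts out of the grey case. Gently tug the case's cover by its yellow grip, before touching the catch, to feel whether it is caught; if it is, slide the red thumb tab of the catch fully away from the grip to free it. Then lift the cover well open, beyond 45 degrees, and finish still holding it there with the fingers, steady; do not wrench it against the catch, and leave everything else on the bench alone.

Things in the scene. Friction and masses are not known exactly. Their poses are not given: they have to be found in the camera images.
- case: Grey open parts case fixed to the bench, 170 (x) x 280 (y) x 85 mm, closed by a hinged cover. Origin: centre of its underside, on the bench. Its -x side is the front (facing the robot, more or less; it stands at a yaw of up to 0.3 rad), +z up.
- cover (a joint): Cover angle, rad: 0 shut, 1.2 at its stop. Clear 0.2 to 0.4 kg panel hinged along the case's rear (+x) top edge about the case's y; its front rises as it opens. It falls shut when let go. If the catch holds it, it lifts only about 0.025 rad (5 mm at the grip), then stops dead (a tug of 10 N is plenty); if not, it swings up freely (1 to 3 N at the grip).
- cover_grip (a point): Centre of the cover's yellow grip: a horizontal cylinder, 20 mm diameter, 24 mm long along the case's y, on a 10 mm wide black neck in front of the case's front wall. When shut it is at case x = -122, y = -30, z = 92 mm. Its two flat ends and its top are free: it can be pinched across its ends (24 mm) from above, and it turns between the pads as the cover swings.
- cover_hinge (a point): Point on the cover's hinge line, at case x = +85, y = 0, z = 86 mm. The hinge line runs along the case's y; the shut grip is 207 mm in front of it and 6 mm above it.
- catch_housing: Dark steel box of the catch on the case's front wall, left (case +y) of the grip: 34 (x) x 94 (y) x 45 mm, its top 83 mm above the bench. Origin: centre of its underside. A steel keeper of the cover dips into it. The bolt inside may or may not hold the keeper: this cannot be seen, and the thumb tab stands in the same place either way.
- thumb_tab (a point): Centre of the top of the red thumb tab of the catch, 14 (x) x 12 (y) mm, standing 32 mm up from the housing's top at 85 to 117 mm above the bench. At the start at case x = -105, y = +92 mm. It slides along the case's +y (away from the grip).
- thumb_slide (a joint): Travel of the thumb tab, m: 0 at the start, 0.024 fully slid to its stop along the case's +y. Slid 12 mm or more it has certainly drawn the bolt clear. About 2 to 4 N to move; it stays where it is left and does not spring back.
- burr_stand: Bystander, leave alone: loose round three-tier black stand of polishing burrs, 150 dia x 85 (burrs reach 130) mm. Origin: centre of its underside.
- keypad: Bystander, leave alone: loose white calculator, 150 x 90 x 18 mm. Origin: centre of its underside.
- polish_jar: Bystander, leave alone: loose jar, 56 dia x 60 mm. Origin: centre of its underside.
- brass_bush: Bystander, leave alone: loose brass bush, 32 dia x 16 mm. Origin: centre of its underside.
- wax_bar: Bystander, leave alone: loose green polishing bar, 35 x 100 x 25 mm. Origin: centre of its underside.
- handpiece: Bystander, leave alone: loose black polishing handpiece on rubber rests, 175 long x 33 high mm. Origin: centre of its underside.

How it is judged:
On the way, in this order (a step that is already met when the one before it is completed fails the run):
1. the cover is tugged by the fingers (up at least 0.012 rad) with the thumb tab still where it was (within 4 mm) (value of joint cover above 0.012 rad and value of joint thumb_slide below 0.004 m and contact force between the fingers and cover above 0.3 N), for 0.05 s.
2. the cover is open at least 0.70 rad and held there steadily by the fingers (value of joint cover above 0.7 rad and velocity of joint cover between -0.15 and 0.15 rad/s and contact force between the fingers and cover above 0.3 N), for 0.5 s.
At the end, for the whole second after the job is handed in: The cover stands open at least 0.70 rad (40 degrees), moving slower than 0.15 rad/s, with the fingers pressing on it (over 0.3 N), through the last second (all of step 2); the arm keeps its last pose, push and grip.
It fails at once if the cover is wrenched against the caught catch (over 60 N) (contact force between catch_housing and cover above 60 N).
It fails at once if a bystander is shoved (over 30 mm) (distance of any of burr_stand, keypad, polish_jar, brass_bush, wax_bar, handpiece from where it was at the start of the episode above 0.03 m).
It also fails if it takes over 54 s, if anything falls off the work surface, if the arm or the gripper's body presses on something with over 40 N, if the wrist force passes 120 N, or if a joint passes its speed limit or range.

## Robot

A 7-joint arm with a two-finger parallel gripper is mounted at the origin on the work surface. World frame = base frame: x ahead of the robot, y to its left, z up, the work surface at z = 0. Lengths are in m, angles in rad, forces in N, time in s.
With the tool pointing down it reaches from about 0.4 to 0.875 m from the base axis. Payload 19.3 kg.
Tool frame: the origin (TCP) lies on the centre line of the jaws, within the pads' length; the fingertips stand 11 mm ahead of it and the grasp point (between the pads) lies 8 mm behind it; z points along the fingers, y is the line along which they close (so a half turn about z gives the same grasp; the last joint's range is limited). The gripper opens to 85 mm and grips with 20 to 120 N. Pads are 22 mm wide; open, the fingers measure 114 mm over their backs; the gripper's body (76 mm by 85 mm) begins 54 mm behind the grasp point. The pads swing forward as they close: fully open they stand 13 mm farther back than shut.
Start: joints at [1.088, 0.521, -0.036, 1.599, 0.021, 1.021, -0.113], TCP at [0.251, -0.573, 0.242] pointing down, gripper open.
Joint ranges: [-2.91, 2.91], [-0.3, 2.13], [-1.5, 1.42], [0.17, 2.43], [-1.26, 4.41], [0.16, 1.93], [-2.52, 2.52]. Speed limits (rad/s): [1.89, 1.89, 2.39, 2.39, 3.01, 3.01, 3.01].

## Interface

Orientations are given as [roll, pitch, yaw] about the fixed x, y, z axes, in that order (R = Rz(yaw) Ry(pitch) Rx(roll)).
In Python, from cell import r gives the robot as it stands. The module is installed in compiled form; this text tells all that it offers.
- The arm moves only by the tool servo_tool, never from a script. Its argument "rows" is a list of rows, each an object of numbers: "dx", "dy", "dz": the shift along the tool's x, y, z in mm; "spin": the turn about the tool's z in degrees. A call has exactly 8 rows; each row shifts and turns the commanded pose from where the row before left it, along the tool's axes as they then stand; what a row does not reach is not made up. A row lasts 1/10 s, in which the tool goes at most 50 mm and 8.59 degrees, less where a joint would pass 70% of its speed; a pose out of reach is approached as far as the arm can. A call with a gripper value outside its range is refused whole. "gripper" is the closure in counts, from 0 (fully open) to 255 (shut), set as the call begins (left out, the last holds). The fingers move at their own pace and stop on an object; "newtons" is the grip in N (left out, the last holds). Time passes only in rows, so rows that do not move let the fingers close, or fill a call up. It gives the time, the measured TCP pose, the force, the opening and the grip force at its end, in the units of the state.
- r.sense(): the state, without advancing time (a new reading comes with each control period).
- r.capture(name): name is "scene" or "top"; returns a dict with "image" (400x640x3 uint8, blue, green, red), "mtx" (3x3 intrinsics, pixels), "position" and "orientation" of the camera in the world. Camera axes: x right, y down, z forward; pixel columns grow to the right and rows downward; lengths in m; the calibration is good to about 2 mm. A picture is of the moment at which its call begins. There is no depth.
- r.hand_in(): hands the job in; it is judged then, once.
Trained networks look in a picture, given as the dict that the camera call returned (one of the last four; its "shot" number tells which), for a name from the list of things; names that differ only in an ending like _2 or _b are one class to them, and where a whole thing is asked for, a point or a joint stands for the part that bears it (a point fixed in the world has none). Each returns a list of dicts, best first, with "score" (0 to 1); they miss things now and then, are a little off and sometimes report something else, mostly with a low value. They report only what shows in the picture. A call takes as long as a camera call.
- r.look_for(picture, target): "bbox" ([left, top, right, bottom] in pixels, round what is visible of it).
- r.outline_of(picture, target): "region" (400x640 bool, what is visible of it) and "bbox" ([left, top, right, bottom] in pixels, round what is visible of it).
The state is a dict: "clock": time; "joint_pos": joint angles; "qvel": joint speeds; "effort": joint torques, N m; "eef_pos": TCP position; "tool_rot": TCP orientation; "wrist_force": force on the tool from outside, world axes, zero at the start; "wrist_torque": the same for the moment, N m; "opening": finger opening in m; "gripper_force": force on a finger pad.
Only numpy, scipy, OpenCV 4.12 (cv2) and the standard library are available. Lean on these libraries where they do the work, as an engineer would, in place of code of your own. Each camera call takes 0.05 s, during which the arm holds its last target. There are 200 camera calls.

## Working session

There is one attempt and no reset: what is moved stays moved. The work goes in short steps, Python scripts to look and compute and a tool call to move; the robot and the scene stay as the last step left them, time stands still between calls to the robot, and variables do not carry over. Pictures are saved under pics/ and viewed, at most 10 in all, crops included, and the job is handed in when it is done.

Besides the shell and the picture viewer there is one more tool, called after ">>>" as name([rows], argument=value, ...), one row to a line, values as JSON. servo_tool: Moves the arm, as the interface text tells. Its arguments: {"type":"object","properties":{"rows":{"type":"array","items":{"type":"object","properties":{"dx":{"type":"number"},"dy":{"type":"number"},"dz":{"type":"number"},"spin":{"type":"number"}}}},"gripper":{"type":"number"},"newtons":{"type":"number"}},"required":["rows"]}

```bash
mkdir -p pics
cat > h.py <<'E'
import numpy as np, cv2
from scipy.spatial.transform import Rotation as R
from cell import r
def cam(p):
    o=np.array(p["orientation"],float)
    return np.array(p["position"]), (o if o.shape==(3,3) else R.from_euler('xyz',o).as_matrix())
def ray(p,u,v):
    c,M=cam(p); d=M@np.linalg.solve(p["mtx"],[u,v,1.]); return c,d
def atz(p,u,v,z):
    c,d=ray(p,u,v); return c+d*(z-c[2])/d[2]
def proj(p,X):
    c,M=cam(p); q=np.array(p["mtx"])@(M.T@(np.array(X)-c)); return q[:2]/q[2]
def tri(ps,uvs):
    A=np.zeros((3,3));b=np.zeros(3)
    for p,uv in zip(ps,uvs):
        c,d=ray(p,*uv); d/=np.linalg.norm(d); P=np.eye(3)-np.outer(d,d); A+=P;b+=P@c
    return np.linalg.solve(A,b)
E
python3 - <<'E'
from h import *
print(r.sense())
for n in("scene","top"):
    p=r.capture(n); cv2.imwrite(f"pics/{n}0.png",p["image"])
    print(n,p["position"],p["orientation"],p["mtx"])
    for t in("case","cover_grip","thumb_tab","catch_housing","burr_stand","keypad","polish_jar","brass_bush","wax_bar","handpiece"):
        for f in r.look_for(p,t)[:2]: print(t,np.round(f["bbox"]),round(f["score"],2))
E
```

```text
{'clock': 0.0, 'joint_pos': array([ 1.08781857,  0.5220114 , -0.03631999,  1.59998389,  0.02118396,
        1.02112127, -0.1128357 ]), 'qvel': array([-0.00023665,  0.00117354,  0.00178242,  0.00187746, -0.00122895,
       -0.00097185,  0.00121248]), 'effort': array([-2.76066726e-05, -9.27105618e+01,  1.97877891e+00, -3.69929016e+01,
        1.76877104e-02,  8.04433163e-03, -9.26407938e-05]), 'eef_pos': array([ 0.25055983, -0.57222565,  0.24173608]), 'tool_rot': array([-3.14045542e+00,  7.19188270e-05,  4.12716871e-01]), 'wrist_force': array([-0.84386983,  0.48454718,  0.73495179]), 'wrist_torque': array([ 0.01631311, -0.0324587 , -0.0400086 ]), 'gripper_force': 0.0, 'opening': 0.08537286082663147}
scene [ 1.14751296 -0.69552008  0.73343686] [-2.16978512 -0.00358206  0.72762804] [[410.90063184   0.         319.56613436]
 [  0.         410.90063184 199.69035782]
 [  0.           0.           1.        ]]
case [294. 169. 400. 264.] 0.8
cover_grip [294. 168. 398. 238.] 0.78
thumb_tab [335. 170. 338. 174.] 0.54
catch_housing [335. 150. 373. 171.] 0.68
burr_stand [409. 155. 454. 192.] 0.81
[... 205 characters left out ...]
. 172.] 0.83
handpiece [295. 169. 398. 241.] 0.69
top [ 0.30710745 -0.00672957  1.43852477] [-2.9393428  -0.00565159 -1.49072145] [[448.66575388   0.         322.78240221]
 [  0.         448.66575388 204.92038721]
 [  0.           0.           1.        ]]
case [257. 172. 350. 244.] 0.66
cover_grip [258. 171. 351. 243.] 0.56
cover_grip [449. 215. 479. 226.] 0.54
catch_housing [261. 231. 295. 242.] 0.94
catch_housing [338. 239. 351. 252.] 0.49
burr_stand [171. 158. 220. 208.] 0.69
keypad [437. 245. 478. 297.] 0.86
polish_jar [366. 191. 382. 206.] 0.79
wax_bar [446. 212. 480. 229.] 0.88
wax_bar [258. 170. 354. 244.] 0.66
handpiece [258. 172. 352. 244.] 0.66
handpiece [200. 244. 220. 288.] 0.63
```

Run:
```python
import cv2
a=cv2.imread("pics/scene0.png")[120:300,230:470]; cv2.imwrite("pics/s_c.png",cv2.resize(a,None,fx=3.3,fy=3.3,interpolation=3))
a=cv2.imread("pics/top0.png")[140:300,160:400]; cv2.imwrite("pics/t_c.png",cv2.resize(a,None,fx=3.3,fy=3.3,interpolation=3))
```

```text
(no output)
```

View pics/s_c.png

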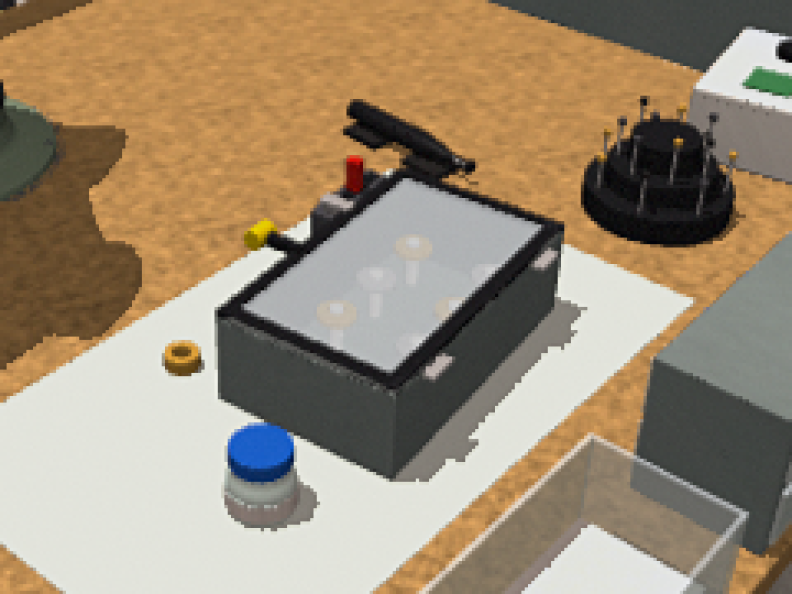

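View pics/t_c.png

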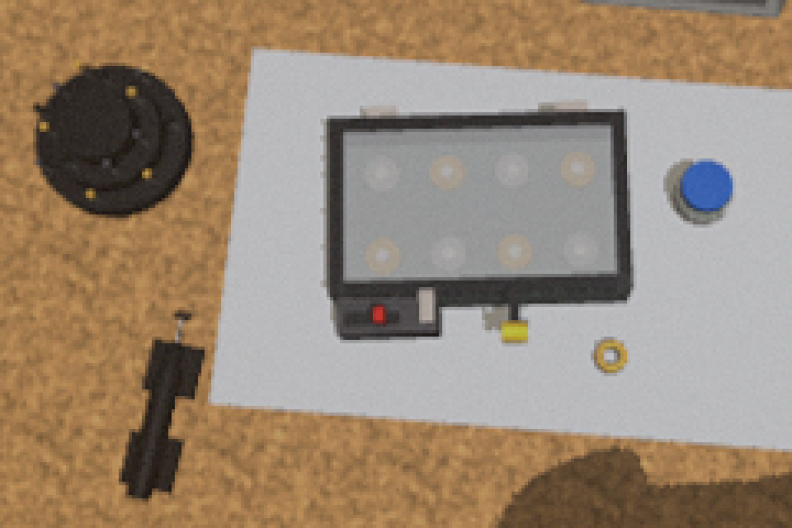

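The pictures show the yellow grip at about (309,191) in scene and (316,240) in top, and the red tab at about (337,172) and (275,235). The brass bush stands near the grip and the handpiece lies left of the catch.

```bash
cat >> h.py <<'E'
def col(p,which,box):
    x0,y0,x1,y1=box; h=cv2.cvtColor(p["image"],cv2.COLOR_BGR2HSV)[y0:y1,x0:x1].astype(int)
    H,S,V=h[...,0],h[...,1],h[...,2]
    m=((H>=25)&(H<=34)&(S>150)&(V>70)) if which=='y' else (((H<6)|(H>174))&(S>170)&(V>60))
    v,u=np.nonzero(m); return np.array([u.mean()+x0,v.mean()+y0]),len(u)
E
python3 - <<'E'
from h import *
from scipy.optimize import least_squares
s=r.capture("scene"); t=r.capture("top")
gs,n1=col(s,'y',(297,180,322,200)); gt,n2=col(t,'y',(305,232,327,248))
ts,n3=col(s,'r',(328,160,348,184)); tt,n4=col(t,'r',(265,228,285,242))
print(gs,n1,gt,n2,ts,n3,tt,n4)
G=tri([s,t],[gs,gt]);T=tri([s,t],[ts,tt]);print("grip",G,"tab",T,"dist",np.linalg.norm(G[:2]-T[:2]),"exp",np.hypot(17,122))
# corners of cover top from top crop (px)
cr=lambda a:np.array(a)/3.3+[160,140]
C={( .085,.14):(328,118),(.085,-.14):(626,110),(-.085,-.14):(632,298)}
def f(x):
    Rz=lambda q:np.array([x[0]+np.cos(x[2])*q[0]-np.sin(x[2])*q[1],x[1]+np.sin(x[2])*q[0]+np.cos(x[2])*q[1],q[2]])
    e=[proj(s,Rz((-.122,-.03,.092)))-gs,proj(t,Rz((-.122,-.03,.094)))-gt,proj(s,Rz((-.105,.092,.102)))-ts,proj(t,Rz((-.105,.092,.113)))-tt]
    e+=[.5*(proj(t,Rz((*k,.09)))-cr(v)) for k,v in C.items()]
    return np.concatenate(e)
q=least_squares(f,[G[0]+.12,G[1]+.03,0]);print(q.x,np.round(q.fun,1))
x=q.x
for nm,p in(("grip",(-.122,-.03)),("tab",(-.105,.092)),("hinge",(.085,0))):
    print(nm,x[0]+np.cos(x[2])*p[0]-np.sin(x[2])*p[1],x[1]+np.sin(x[2])*p[0]+np.cos(x[2])*p[1])
for n,px,z in(("bush",(610,356),.016),("handp",(183,316),.02),("jar",(706,186),.06)): print(n,atz(t,*cr(px),z))
E
```

```text
[308.08571429 190.        ] 35 [315.82142857 240.10714286] 28 [336.97959184 172.20408163] 49 [274.5 235. ] 18
grip [0.4719572  0.01904629 0.09597231] tab [0.47614688 0.14334552 0.10213402] dist 0.12436982147984449 exp 123.17873193047572
[0.58894362 0.06216294 0.09980543] [ 0.3  0.8 -0.1  0.8  0.3 -0.1  0.   0.2  0.3  0.   0.1  0.4  0.1 -1. ]
grip 0.47053994299650903 0.020156171333823285
tab 0.4752992860916481 0.14324292388381443
hinge 0.6735206277112645 0.07063232048101013
bush [ 0.46540809 -0.07238145  0.016     ]
handp [0.47028536 0.34054508 0.02      ]
jar [ 0.63001445 -0.15034331  0.06      ]
```

>>> servo_tool([
  {"spin": 6},
  {"spin": 6},
  {"spin": 6},
  {"dx": 15, "dy": -30},
  {"dx": 20, "dy": -40},
  {"dx": 20, "dy": -40},
  {"dx": 20, "dy": -40},
  {"dx": 20, "dy": -40},
], gripper=95, newtons=25)

```text
invalid input at $.rows[0]: expected keys dx, dy, dz, spin
```

>>> servo_tool([
  {"dx": 20, "dy": -40},
  {"dx": 20, "dy": -40},
  {"dx": 20, "dy": -40},
  {"dx": 20, "dy": -40},
  {"dx": 20, "dy": -40},
  {"dx": 20, "dy": -40},
  {"dx": 20, "dy": -40},
  {"dx": 15, "dy": -30},
])

```text
invalid input at $.rows[0]: expected keys dx, dy, dz, spin
```

```bash
cat > go.py <<'E'
from h import *
import sys
x,y,z=map(float,sys.argv[1:4]); s=r.sense(); M=R.from_euler('xyz',s["tool_rot"]).as_matrix()
print("t",round(s["clock"],2),"pos",np.round(s["eef_pos"],4),"rot",np.round(s["tool_rot"],3),"F",np.round(s["wrist_force"],1),"open",s["opening"],"gf",s["gripper_force"])
print("tool delta mm",np.round(1000*M.T@(np.array([x,y,z])-s["eef_pos"]),1))
E
python3 go.py .471 .0195 .084
```

```text
t 1.2 pos [ 0.2507 -0.5725  0.2423] rot [-3.142  0.     0.413] F [ 0.3  0.3 -0.4] open 0.08554677352264609 gf 0.0
tool delta mm [ 439.3 -453.9  158.3]
```

>>> servo_tool([
  {"dx": 0, "dy": 0, "dz": 0, "spin": 6},
  {"dx": 0, "dy": 0, "dz": 0, "spin": 6},
  {"dx": 0, "dy": 0, "dz": 0, "spin": 6},
  {"dx": 15, "dy": -30, "dz": 0, "spin": 0},
  {"dx": 20, "dy": -40, "dz": 0, "spin": 0},
  {"dx": 20, "dy": -40, "dz": 0, "spin": 0},
  {"dx": 20, "dy": -40, "dz": 0, "spin": 0},
  {"dx": 20, "dy": -40, "dz": 0, "spin": 0},
], gripper=95, newtons=25)

```text
clock: 2.0
eef_pos: [0.3269, -0.3724, 0.2424]
tool_rot: [3.141, -0.0, 0.098]
wrist_force: [1.3, -0.5, 0.1]
opening: 0.0533
gripper_force: 0.0
```

>>> servo_tool([
  {"dx": 20, "dy": -40, "dz": 0, "spin": 0},
  {"dx": 20, "dy": -40, "dz": 0, "spin": 0},
  {"dx": 20, "dy": -40, "dz": 0, "spin": 0},
  {"dx": 20, "dy": -40, "dz": 0, "spin": 0},
  {"dx": 20, "dy": -40, "dz": 0, "spin": 0},
  {"dx": 20, "dy": -40, "dz": 0, "spin": 0},
  {"dx": 20, "dy": -40, "dz": 0, "spin": 0},
  {"dx": 15, "dy": -30, "dz": 0, "spin": 0},
])

```text
clock: 2.8
eef_pos: [0.451, -0.0477, 0.2426]
tool_rot: [-3.141, -0.001, 0.1]
wrist_force: [0.3, -0.9, -1.0]
opening: 0.0534
gripper_force: 0.0
```

```bash
python3 go.py .471 .0195 .084
```

```text
t 2.8 pos [ 0.451  -0.0477  0.2426] rot [-3.141e+00 -1.000e-03  1.000e-01] F [ 0.3 -0.9 -1. ] open 0.053393507101332956 gf 0.0
tool delta mm [ 26.5 -64.8 158.6]
```

>>> servo_tool([
  {"dx": 0, "dy": 0, "dz": 20, "spin": 0},
  {"dx": 0, "dy": 0, "dz": 20, "spin": 0},
  {"dx": 0, "dy": 0, "dz": 0, "spin": 0},
  {"dx": 0, "dy": 0, "dz": 0, "spin": 0},
  {"dx": 0, "dy": 0, "dz": 0, "spin": 0},
  {"dx": 0, "dy": 0, "dz": 0, "spin": 0},
  {"dx": 0, "dy": 0, "dz": 0, "spin": 0},
  {"dx": 0, "dy": 0, "dz": 0, "spin": 0},
])

```text
clock: 3.6
eef_pos: [0.4504, -0.0504, 0.2026]
tool_rot: [3.142, -0.001, 0.098]
wrist_force: [-0.6, -0.2, 0.4]
opening: 0.0536
gripper_force: 0.0
```

```bash
python3 go.py .471 .0195 .084
```

```text
t 3.6 pos [ 0.4504 -0.0504  0.2026] rot [ 3.142e+00 -1.000e-03  9.800e-02] F [-0.6 -0.2  0.4] open 0.053567981996758385 gf 0.0
tool delta mm [ 27.3 -67.6 118.6]
```

>>> servo_tool([
  {"dx": 7, "dy": -17, "dz": 0, "spin": 0},
  {"dx": 7, "dy": -17, "dz": 0, "spin": 0},
  {"dx": 7, "dy": -17, "dz": 0, "spin": 0},
  {"dx": 6.3, "dy": -16.6, "dz": 10, "spin": 0},
  {"dx": 0, "dy": 0, "dz": 20, "spin": 0},
  {"dx": 0, "dy": 0, "dz": 20, "spin": 0},
  {"dx": 0, "dy": 0, "dz": 20, "spin": 0},
  {"dx": 0, "dy": 0, "dz": 0, "spin": 0},
])

```text
clock: 4.4
eef_pos: [0.4697, 0.0196, 0.1306]
tool_rot: [-3.142, 0.003, 0.099]
wrist_force: [0.5, -0.3, 0.4]
opening: 0.0538
gripper_force: 0.0
```

```bash
python3 go.py .471 .0195 .084
python3 - <<'E'
from h import *
s=r.capture("scene");t=r.capture("top")
a=cv2.resize(s["image"][140:220,270:370],None,fx=6,fy=6,interpolation=3);b=cv2.resize(t["image"][205:265,260:360],None,fx=6,fy=6,interpolation=3)
cv2.imwrite("pics/s1.png",a)
p=r.sense()["eef_pos"];print(proj(s,p+[0,0,-.011]))
E
```

```text
t 4.4 pos [0.4697 0.0196 0.1306] rot [-3.142e+00  3.000e-03  9.900e-02] F [ 0.5 -0.3  0.4] open 0.05379912397605763 gf 0.0
tool delta mm [ 1.4  0.2 46.6]
[308.26681757 182.05216   ]
```

View pics/s1.png

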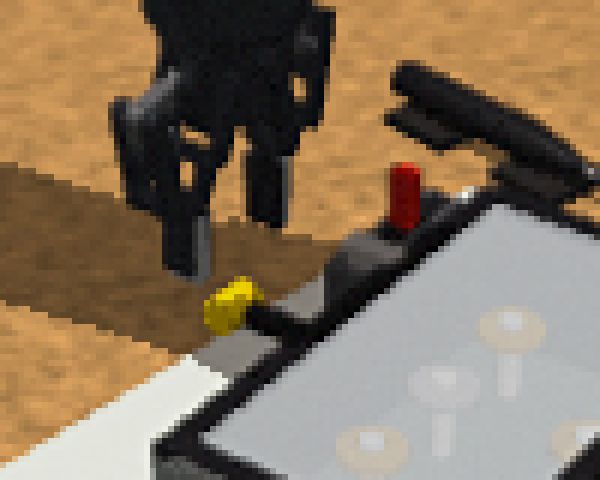

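The open fingers stand over and astride the yellow grip at about crop (232,305), as planned; going down.

>>> servo_tool([
  {"dx": 1, "dy": 0, "dz": 10, "spin": 0},
  {"dx": 0, "dy": 0, "dz": 10, "spin": 0},
  {"dx": 0, "dy": 0, "dz": 10, "spin": 0},
  {"dx": 0, "dy": 0, "dz": 10, "spin": 0},
  {"dx": 0, "dy": 0, "dz": 6, "spin": 0},
  {"dx": 0, "dy": 0, "dz": 0, "spin": 0},
  {"dx": 0, "dy": 0, "dz": 0, "spin": 0},
  {"dx": 0, "dy": 0, "dz": 0, "spin": 0},
])

```text
clock: 5.3
eef_pos: [0.4719, 0.0198, 0.0866]
tool_rot: [-3.142, -0.0, 0.099]
wrist_force: [0.2, -0.1, 0.4]
opening: 0.0535
gripper_force: 0.0
```

>>> servo_tool([
  {"dx": 0, "dy": 0, "dz": 0, "spin": 0},
  {"dx": 0, "dy": 0, "dz": 0, "spin": 0},
  {"dx": 0, "dy": 0, "dz": 0, "spin": 0},
  {"dx": 0, "dy": 0, "dz": 0, "spin": 0},
  {"dx": 0, "dy": 0, "dz": 0, "spin": 0},
  {"dx": 0, "dy": 0, "dz": 0, "spin": 0},
  {"dx": 0, "dy": 0, "dz": 0, "spin": 0},
  {"dx": 0, "dy": 0, "dz": 0, "spin": 0},
], gripper=255, newtons=25)

```text
clock: 6.1
eef_pos: [0.4719, 0.0198, 0.0866]
tool_rot: [3.142, -0.0, 0.099]
wrist_force: [-1.8, 0.2, 6.1]
opening: 0.0237
gripper_force: 29.4
```

>>> servo_tool([
  {"dx": 0, "dy": 0, "dz": -1, "spin": 0},
  {"dx": 0, "dy": 0, "dz": -1, "spin": 0},
  {"dx": 0, "dy": 0, "dz": -0.5, "spin": 0},
  {"dx": 0, "dy": 0, "dz": -0.5, "spin": 0},
  {"dx": 0, "dy": 0, "dz": -0.5, "spin": 0},
  {"dx": 0, "dy": 0, "dz": -0.5, "spin": 0},
  {"dx": 0, "dy": 0, "dz": 0, "spin": 0},
  {"dx": 0, "dy": 0, "dz": 0, "spin": 0},
])

```text
clock: 6.9
eef_pos: [0.472, 0.0198, 0.0904]
tool_rot: [-3.142, -0.0, 0.099]
wrist_force: [4.7, -0.4, -4.0]
opening: 0.0238
gripper_force: 28.3
```

>>> servo_tool([
  {"dx": 0, "dy": 0, "dz": -0.5, "spin": 0},
  {"dx": 0, "dy": 0, "dz": -0.5, "spin": 0},
  {"dx": 0, "dy": 0, "dz": -0.5, "spin": 0},
  {"dx": 0, "dy": 0, "dz": 0, "spin": 0},
  {"dx": 0, "dy": 0, "dz": 0, "spin": 0},
  {"dx": 0, "dy": 0, "dz": 0, "spin": 0},
  {"dx": 0, "dy": 0, "dz": 0, "spin": 0},
  {"dx": 0, "dy": 0, "dz": 0, "spin": 0},
])

```text
clock: 7.7
eef_pos: [0.472, 0.0198, 0.0916]
tool_rot: [-3.141, -0.0, 0.099]
wrist_force: [8.8, -0.7, -11.9]
opening: 0.0234
gripper_force: 27.1
```

>>> servo_tool([
  {"dx": 0, "dy": 0, "dz": -0.5, "spin": 0},
  {"dx": 0, "dy": 0, "dz": -0.5, "spin": 0},
  {"dx": 0, "dy": 0, "dz": 0, "spin": 0},
  {"dx": 0, "dy": 0, "dz": 0, "spin": 0},
  {"dx": 0, "dy": 0, "dz": 0, "spin": 0},
  {"dx": 0, "dy": 0, "dz": 0, "spin": 0},
  {"dx": 0, "dy": 0, "dz": 0, "spin": 0},
  {"dx": 0, "dy": 0, "dz": 0, "spin": 0},
])

```text
clock: 8.5
eef_pos: [0.472, 0.0198, 0.0922]
tool_rot: [-3.141, -0.0, 0.099]
wrist_force: [10.9, 0.6, -23.9]
opening: 0.0232
gripper_force: 26.2
```

Run:
```python
from h import *
s=r.capture("scene")
cv2.imwrite("pics/s2.png",cv2.resize(s["image"][140:220,270:370],None,fx=6,fy=6,interpolation=3))
print(r.sense()["wrist_force"],r.sense()["eef_pos"])
```

```text
[ 10.29617899   0.87003158 -23.66611869] [0.47200859 0.01979504 0.09219165]
```

View pics/s2.png

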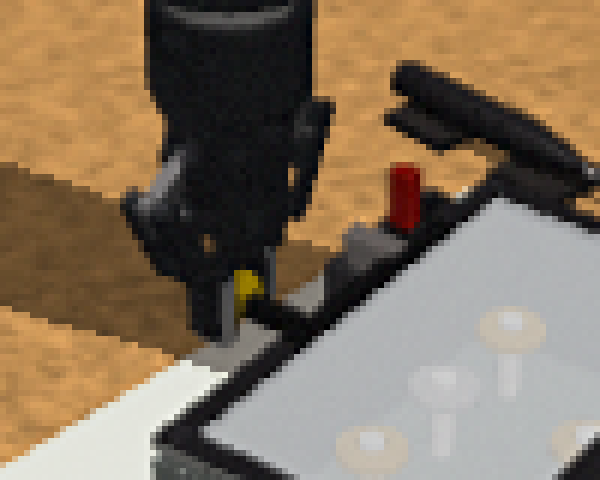

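The red tab is still in place and the cover stopped dead after 5 mm at -24 N, so it is caught. I lower it, release, and go to the tab.

>>> servo_tool([
  {"dx": 0, "dy": 0, "dz": 2, "spin": 0},
  {"dx": 0, "dy": 0, "dz": 2, "spin": 0},
  {"dx": 0, "dy": 0, "dz": 1.5, "spin": 0},
  {"dx": 0, "dy": 0, "dz": 0, "spin": 0},
  {"dx": 0, "dy": 0, "dz": 0, "spin": 0},
  {"dx": 0, "dy": 0, "dz": 0, "spin": 0},
  {"dx": 0, "dy": 0, "dz": 0, "spin": 0},
  {"dx": 0, "dy": 0, "dz": 0, "spin": 0},
])

```text
clock: 9.35
eef_pos: [0.4718, 0.0198, 0.0874]
tool_rot: [-3.142, -0.0, 0.099]
wrist_force: [3.4, -0.2, 0.0]
opening: 0.0232
gripper_force: 29.0
```

>>> servo_tool([
  {"dx": 0, "dy": 0, "dz": 0, "spin": 0},
  {"dx": 0, "dy": 0, "dz": 0, "spin": 0},
  {"dx": 0, "dy": 0, "dz": 0, "spin": 0},
  {"dx": 0, "dy": 0, "dz": 0, "spin": 0},
  {"dx": 0, "dy": 0, "dz": -15, "spin": 0},
  {"dx": 0, "dy": 0, "dz": -20, "spin": 0},
  {"dx": 0, "dy": 0, "dz": -20, "spin": 0},
  {"dx": 0, "dy": 0, "dz": -5, "spin": 0},
], gripper=125)

```text
clock: 10.15
eef_pos: [0.4724, 0.0198, 0.1489]
tool_rot: [3.142, -0.002, 0.099]
wrist_force: [0.3, 0.7, -0.0]
opening: 0.0435
gripper_force: 0.0
```

```bash
python3 go.py .4755 .1433 .102
```

```text
t 10.15 pos [0.4724 0.0198 0.1489] rot [ 3.142e+00 -2.000e-03  9.900e-02] F [ 0.3  0.7 -0. ] open 0.04349414085286442 gf 0.0
tool delta mm [  15.1 -122.6   46.9]
```

>>> servo_tool([
  {"dx": 3, "dy": -22, "dz": 0, "spin": 0},
  {"dx": 3, "dy": -25, "dz": 0, "spin": 0},
  {"dx": 3, "dy": -25, "dz": 0, "spin": 0},
  {"dx": 3, "dy": -25, "dz": 0, "spin": 0},
  {"dx": 3, "dy": -25.6, "dz": 0, "spin": 0},
  {"dx": 0, "dy": 0, "dz": 0, "spin": 0},
  {"dx": 0, "dy": 0, "dz": 10, "spin": 0},
  {"dx": 0, "dy": 0, "dz": 0, "spin": 0},
])

```text
clock: 10.95
eef_pos: [0.4739, 0.1421, 0.1357]
tool_rot: [3.141, 0.002, 0.098]
wrist_force: [-1.2, -0.3, -0.2]
opening: 0.0434
gripper_force: 0.0
```

```bash
python3 go.py .4755 .1433 .102
python3 - <<'E'
from h import *
s=r.capture("scene");t=r.capture("top")
a=cv2.resize(s["image"][140:200,290:370],None,fx=7,fy=5*7/5,interpolation=3)
cv2.imwrite("pics/s3.png",a)
E
```

```text
t 10.95 pos [0.4739 0.1421 0.1357] rot [3.141e+00 2.000e-03 9.800e-02] F [-1.2 -0.3 -0.2] open 0.043436598647524895 gf 0.0
tool delta mm [ 1.7 -1.1 33.7]
```

View pics/s3.png

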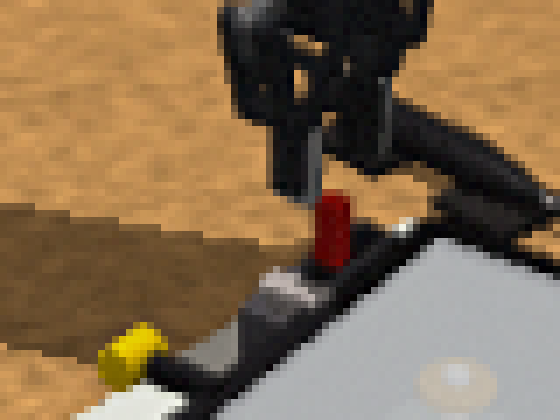

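The fingers stand astride the red tab at crop (333,225). I go down and pinch it.

>>> servo_tool([
  {"dx": 1.5, "dy": -1, "dz": 8, "spin": 0},
  {"dx": 0, "dy": 0, "dz": 8, "spin": 0},
  {"dx": 0, "dy": 0, "dz": 8, "spin": 0},
  {"dx": 0, "dy": 0, "dz": 7, "spin": 0},
  {"dx": 0, "dy": 0, "dz": 0, "spin": 0},
  {"dx": 0, "dy": 0, "dz": 0, "spin": 0},
  {"dx": 0, "dy": 0, "dz": 0, "spin": 0},
  {"dx": 0, "dy": 0, "dz": 0, "spin": 0},
])

```text
clock: 11.85
eef_pos: [0.4762, 0.1444, 0.1066]
tool_rot: [-3.141, -0.001, 0.099]
wrist_force: [0.3, -0.5, 0.1]
opening: 0.0432
gripper_force: 0.0
```

>>> servo_tool([
  {"dx": 0, "dy": 0, "dz": 0, "spin": 0},
  {"dx": 0, "dy": 0, "dz": 0, "spin": 0},
  {"dx": 0, "dy": 0, "dz": 0, "spin": 0},
  {"dx": 0, "dy": 0, "dz": 0, "spin": 0},
  {"dx": 0, "dy": 0, "dz": 0, "spin": 0},
  {"dx": 0, "dy": 0, "dz": 0, "spin": 0},
  {"dx": 0, "dy": 0, "dz": 0, "spin": 0},
  {"dx": 0, "dy": 0, "dz": 0, "spin": 0},
], gripper=255, newtons=20)

```text
clock: 12.65
eef_pos: [0.4761, 0.1443, 0.1065]
tool_rot: [3.142, -0.0, 0.099]
wrist_force: [-0.1, -1.0, 6.2]
opening: 0.0108
gripper_force: 22.8
```

>>> servo_tool([
  {"dx": 0, "dy": -4, "dz": 0, "spin": 0},
  {"dx": 0, "dy": -4, "dz": 0, "spin": 0},
  {"dx": 0, "dy": -4, "dz": 0, "spin": 0},
  {"dx": 0, "dy": -4, "dz": 0, "spin": 0},
  {"dx": 0, "dy": -4, "dz": 0, "spin": 0},
  {"dx": 0, "dy": -3, "dz": 0, "spin": 0},
  {"dx": 0, "dy": 0, "dz": 0, "spin": 0},
  {"dx": 0, "dy": 0, "dz": 0, "spin": 0},
])

```text
clock: 13.45
eef_pos: [0.4737, 0.167, 0.1065]
tool_rot: [3.141, 0.0, 0.099]
wrist_force: [-2.5, -2.7, 8.1]
opening: 0.0114
gripper_force: 23.1
```

>>> servo_tool([
  {"dx": 0, "dy": -1, "dz": 0, "spin": 0},
  {"dx": 0, "dy": -1, "dz": 0, "spin": 0},
  {"dx": 0, "dy": 0, "dz": 0, "spin": 0},
  {"dx": 0, "dy": 0, "dz": 0, "spin": 0},
  {"dx": 0, "dy": 0, "dz": 0, "spin": 0},
  {"dx": 0, "dy": 0, "dz": 0, "spin": 0},
  {"dx": 0, "dy": 0, "dz": 0, "spin": 0},
  {"dx": 0, "dy": 0, "dz": 0, "spin": 0},
])

```text
clock: 14.25
eef_pos: [0.4736, 0.1674, 0.1064]
tool_rot: [3.139, 0.001, 0.097]
wrist_force: [-0.5, -11.8, 10.3]
opening: 0.0116
gripper_force: 23.5
```

The tab is at its stop after moving 23–24 mm, with the force rising. I release it and return to the grip.

>>> servo_tool([
  {"dx": 0, "dy": 1, "dz": 0, "spin": 0},
  {"dx": 0, "dy": 0, "dz": 0, "spin": 0},
  {"dx": 0, "dy": 0, "dz": 0, "spin": 0},
  {"dx": 0, "dy": 0, "dz": 0, "spin": 0},
  {"dx": 0, "dy": 0, "dz": -10, "spin": 0},
  {"dx": 0, "dy": 0, "dz": -15, "spin": 0},
  {"dx": 0, "dy": 0, "dz": -15, "spin": 0},
  {"dx": 0, "dy": 0, "dz": -5, "spin": 0},
], gripper=110, newtons=25)

```text
clock: 15.05
eef_pos: [0.4742, 0.1686, 0.1531]
tool_rot: [-3.141, -0.002, 0.099]
wrist_force: [-0.7, -0.4, 0.5]
opening: 0.0485
gripper_force: 0.0
```

>>> servo_tool([
  {"dx": -2, "dy": 20, "dz": 0, "spin": 0},
  {"dx": -2, "dy": 25, "dz": 0, "spin": 0},
  {"dx": -3, "dy": 25, "dz": 0, "spin": 0},
  {"dx": -3, "dy": 25, "dz": 0, "spin": 0},
  {"dx": -3, "dy": 25, "dz": 0, "spin": 0},
  {"dx": -3, "dy": 25, "dz": 0, "spin": 0},
  {"dx": 0, "dy": 0, "dz": 0, "spin": 0},
  {"dx": 0, "dy": 0, "dz": 0, "spin": 0},
])

```text
clock: 15.85
eef_pos: [0.472, 0.0223, 0.1514]
tool_rot: [-3.141, -0.0, 0.098]
wrist_force: [-0.1, 0.4, 0.9]
opening: 0.0485
gripper_force: 0.0
```

```bash
python3 go.py .471 .0197 .0866
python3 - <<'E'
from h import *
s=r.capture("scene")
cv2.imwrite("pics/s4.png",cv2.resize(s["image"][140:220,270:370],None,fx=6,fy=6,interpolation=3))
E
```

```text
t 15.85 pos [0.472  0.0223 0.1514] rot [-3.141 -0.     0.098] F [-0.1  0.4  0.9] open 0.048537696694223725 gf 0.0
tool delta mm [-1.3  2.5 64.8]
```

View pics/s4.png

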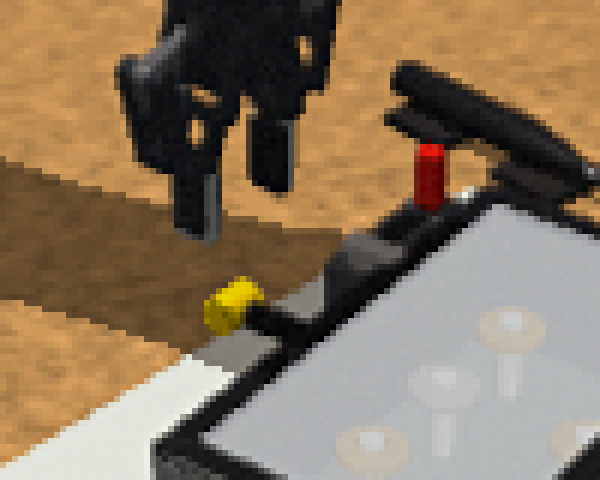

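The red tab has moved back to crop (430,175) and the cover is shut with its grip at (233,305). I grip it again.

>>> servo_tool([
  {"dx": -1.3, "dy": 2.5, "dz": 10, "spin": 0},
  {"dx": 0, "dy": 0, "dz": 12, "spin": 0},
  {"dx": 0, "dy": 0, "dz": 12, "spin": 0},
  {"dx": 0, "dy": 0, "dz": 12, "spin": 0},
  {"dx": 0, "dy": 0, "dz": 12, "spin": 0},
  {"dx": 0, "dy": 0, "dz": 8, "spin": 0},
  {"dx": 0, "dy": 0, "dz": 0, "spin": 0},
  {"dx": 0, "dy": 0, "dz": 0, "spin": 0},
])

```text
clock: 16.7
eef_pos: [0.471, 0.0198, 0.0853]
tool_rot: [-3.142, 0.0, 0.099]
wrist_force: [0.2, -0.0, -0.0]
opening: 0.0486
gripper_force: 0.0
```

>>> servo_tool([
  {"dx": 0, "dy": 0, "dz": 0, "spin": 0},
  {"dx": 0, "dy": 0, "dz": 0, "spin": 0},
  {"dx": 0, "dy": 0, "dz": 0, "spin": 0},
  {"dx": 0, "dy": 0, "dz": 0, "spin": 0},
  {"dx": 0, "dy": 0, "dz": 0, "spin": 0},
  {"dx": 0, "dy": 0, "dz": 0, "spin": 0},
  {"dx": 0, "dy": 0, "dz": 0, "spin": 0},
  {"dx": 0, "dy": 0, "dz": 0, "spin": 0},
], gripper=255, newtons=25)

```text
clock: 17.5
eef_pos: [0.4713, 0.0197, 0.0857]
tool_rot: [3.141, -0.001, 0.099]
wrist_force: [-0.9, -0.7, 6.7]
opening: 0.0236
gripper_force: 29.6
```

>>> servo_tool([
  {"dx": 0, "dy": 0, "dz": -1, "spin": 0},
  {"dx": 0, "dy": 0, "dz": -1, "spin": 0},
  {"dx": 0, "dy": 0, "dz": -1, "spin": 0},
  {"dx": 0, "dy": 0, "dz": -1, "spin": 0},
  {"dx": 0, "dy": 0, "dz": -1, "spin": 0},
  {"dx": 0, "dy": 0, "dz": -1, "spin": 0},
  {"dx": 0, "dy": 0, "dz": -1, "spin": 0},
  {"dx": 0, "dy": 0, "dz": -1, "spin": 0},
])

```text
clock: 18.3
eef_pos: [0.4715, 0.0197, 0.0935]
tool_rot: [-3.142, -0.001, 0.099]
wrist_force: [5.8, -0.9, -3.8]
opening: 0.0234
gripper_force: 28.4
```

Run:
```python
from h import *
a=.029+np.linspace(0,.96,25)
x=-207.1*np.cos(a)+207.1*np.cos(.029); z=207.1*(np.sin(a)-np.sin(.029))
for t,i,j in zip(a-.029,x,z): print(round(t,2),round(i,1),round(j,1))
```

```text
0.0 0.0 0.0
0.04 0.4 8.3
0.08 1.1 16.5
0.12 2.2 24.7
0.16 3.6 32.9
0.2 5.3 41.0
0.24 7.4 49.0
0.28 9.7 57.0
0.32 12.4 64.8
0.36 15.4 72.5
0.4 18.7 80.1
0.44 22.3 87.6
0.48 26.2 94.9
0.52 30.3 102.1
0.56 34.8 109.0
0.6 39.5 115.8
0.64 44.6 122.4
0.68 49.8 128.8
0.72 55.3 135.0
0.76 61.1 141.0
0.8 67.1 146.7
0.84 73.3 152.2
0.88 79.7 157.4
0.92 86.4 162.3
0.96 93.2 167.0
```

It swings freely now, so I follow the arc.

>>> servo_tool([
  {"dx": 1.0, "dy": 0, "dz": -8.2, "spin": 0},
  {"dx": 1.1, "dy": 0, "dz": -8.2, "spin": 0},
  {"dx": 1.4, "dy": 0, "dz": -8.2, "spin": 0},
  {"dx": 1.7, "dy": 0, "dz": -8.1, "spin": 0},
  {"dx": 2.1, "dy": 0, "dz": -8, "spin": 0},
  {"dx": 2.3, "dy": 0, "dz": -8, "spin": 0},
  {"dx": 2.7, "dy": 0, "dz": -7.8, "spin": 0},
  {"dx": 3.0, "dy": 0, "dz": -7.7, "spin": 0},
])

```text
clock: 19.1
eef_pos: [0.4861, 0.0213, 0.1581]
tool_rot: [-3.142, 0.001, 0.099]
wrist_force: [1.4, -0.1, -3.3]
opening: 0.0235
gripper_force: 27.6
```

```bash
python3 go.py .471 .0197 .0857
```

```text
t 19.1 pos [0.4861 0.0213 0.1581] rot [-3.142e+00  1.000e-03  9.900e-02] F [ 1.4 -0.1 -3.3] open 0.023520133633321665 gf 27.570604383945465
tool delta mm [-15.2   0.1  72.4]
```

Right on the arc (θ≈0.36), with low forces.

>>> servo_tool([
  {"dx": 3.3, "dy": 0, "dz": -7.6, "spin": 0},
  {"dx": 3.6, "dy": 0, "dz": -7.5, "spin": 0},
  {"dx": 3.9, "dy": 0, "dz": -7.3, "spin": 0},
  {"dx": 4.1, "dy": 0, "dz": -7.2, "spin": 0},
  {"dx": 4.5, "dy": 0, "dz": -6.9, "spin": 0},
  {"dx": 4.7, "dy": 0, "dz": -6.8, "spin": 0},
  {"dx": 5.1, "dy": 0, "dz": -6.6, "spin": 0},
  {"dx": 5.2, "dy": 0, "dz": -6.4, "spin": 0},
])

```text
clock: 19.9
eef_pos: [0.5208, 0.025, 0.2143]
tool_rot: [-3.141, -0.0, 0.099]
wrist_force: [-0.6, 4.8, -2.9]
opening: 0.0236
gripper_force: 27.1
```

>>> servo_tool([
  {"dx": 5.5, "dy": 0, "dz": -6.2, "spin": 0},
  {"dx": 5.8, "dy": 0, "dz": -6, "spin": 0},
  {"dx": 6, "dy": 0, "dz": -5.7, "spin": 0},
  {"dx": 6.2, "dy": 0, "dz": -5.5, "spin": 0},
  {"dx": 6.4, "dy": 0, "dz": -5.2, "spin": 0},
  {"dx": 3.3, "dy": 0, "dz": -2.5, "spin": 0},
  {"dx": 0, "dy": 0, "dz": 0, "spin": 0},
  {"dx": 0, "dy": 0, "dz": 0, "spin": 0},
])

```text
clock: 20.7
eef_pos: [0.5538, 0.0287, 0.2453]
tool_rot: [-3.141, -0.0, 0.099]
wrist_force: [-1.9, 7.0, -1.0]
opening: 0.0233
gripper_force: 27.1
```

>>> servo_tool([
  {"dx": 0, "dy": 0, "dz": 0, "spin": 0},
  {"dx": 0, "dy": 0, "dz": 0, "spin": 0},
  {"dx": 0, "dy": 0, "dz": 0, "spin": 0},
  {"dx": 0, "dy": 0, "dz": 0, "spin": 0},
  {"dx": 0, "dy": 0, "dz": 0, "spin": 0},
  {"dx": 0, "dy": 0, "dz": 0, "spin": 0},
  {"dx": 0, "dy": 0, "dz": 0, "spin": 0},
  {"dx": 0, "dy": 0, "dz": 0, "spin": 0},
])

```text
clock: 21.5
eef_pos: [0.5537, 0.0286, 0.2453]
tool_rot: [-3.141, -0.0, 0.099]
wrist_force: [-3.2, 6.5, -0.0]
opening: 0.0232
gripper_force: 27.1
```

```bash
python3 go.py .471 .0197 .0857
python3 - <<'E'
from h import *
s=r.capture("scene")
cv2.imwrite("pics/s5.png",cv2.resize(s["image"][100:280,230:450],None,fx=3,fy=3,interpolation=3))
E
```

```text
t 21.5 pos [0.5537 0.0286 0.2453] rot [-3.141 -0.     0.099] F [-3.2  6.5 -0. ] open 0.02316515542184451 gf 27.12686687707901
tool delta mm [-83.2   0.8 159.5]
```

View pics/s5.png

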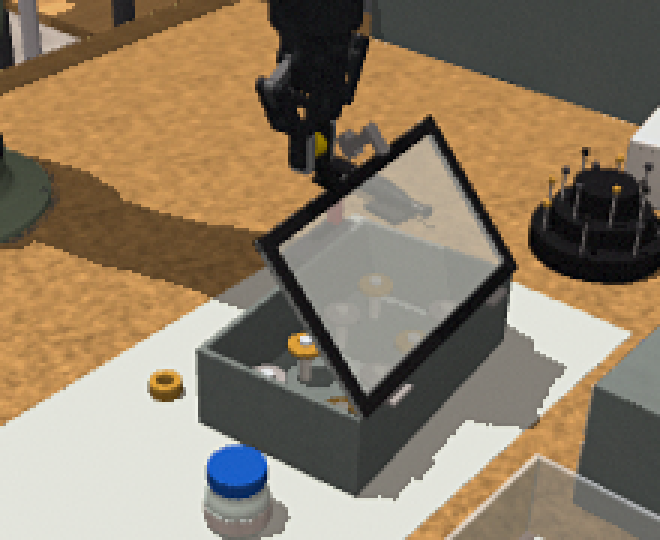

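The cover stands at about 0.90 rad (51°), held steady by the grip at crop (320,143), and the bystanders are untouched. I hand it in.

```bash
python3 -c "
from cell import r
print(r.hand_in())"
```

```text
the job is handed in; nothing more can be done
None
```

The tug showed the cover was caught, so I slid the thumb tab to its stop and lifted the cover to about 0.9 rad (51°); I handed the job in with the fingers still holding it steady there and no bystander visibly disturbed, though no verdict came back.

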